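Tip a spot plate out of its tray onto the reading stage

TASK

First stand the green-banded reagent bottle, which holds the white spot plate down, upright on the cork coaster. Then press the plate's end at the orange end of the blue tray fully down, so that the other end tips up and stays up, and lift the plate out. Lay it flat on the aluminium reading stage, between the two green end stops and centred across the stage; leave the things standing around where they are, and never let the bottle fall over.

Things in the scene. Friction and masses are not known exactly. Their poses are not given: they have to be found in the camera images.
- bottle: reagent bottle with white cap and green band, standing on the spot plate over its half away from the orange end; body 43 mm across up to 62 mm, cap 36 mm across up to 86 mm high, about 90 g (the mass varies); origin at the centre of its underside, z up its axis
- coaster: fixed round cork coaster on the bench, 90 mm across, 4 mm high; origin at the centre of its underside
- tilt_tray: fixed blue tray, 146 x 86 mm, 30 mm high; origin at the centre of its underside, z up, x along its length toward the plain blue end. The end at -x (orange) is the press end: its end wall is only 12 mm high, elsewhere the walls are flush with the plate's top, with 3 to 4 mm of gap round the plate, too narrow for fingers. Inside, the plate rests on a tilting bed whose hinge lies across the tray at x = -15 mm, z = 20 mm; under the press end the tray is hollow down to z = 4 mm
- tilt_bed (a joint): tilt of the bed under the plate: 0 = level, grows as the press end goes down, stop at 0.35 rad. A friction hinge (0.09 N m): it stays where it is left, also with the plate on it; about 3 N straight down on the plate 35 mm from the hinge line turns it
- spot_plate: white porcelain spot plate, 120 x 56 x 6 mm, about 100 g (the mass varies), lying in the tray with its underside 24 mm above the bench; origin at the centre of its underside, x along its length (at the start the same way as the tray's x), y across, z up. Either way round is good on the stage. Fully tipped, its end at +x stands about 26 mm higher than before, and its long edges there are free above the tray walls to be gripped across the 56 mm width
- stage: fixed reading stage: a pedestal with flat aluminium top 110 x 34 mm, 26 mm above the bench, narrower than the plate so that fingers pass on either side; its foot is 150 x 40 mm; origin at the centre of its underside, x along its length. Green stops, 36 mm wide, 10 mm higher than the top, stand at both ends, 128 mm apart inside
- stage_top (a point): centre of the stage's top face, 26 mm above the bench, axes as the stage; the middle of the plate's underside belongs here
- pink_dish: bystander, leave it: closed petri dish with pink medium, 90 mm across, 15 mm high; origin at the centre of its underside
- white_jar: bystander, leave it: jar with white lid, 48 mm across, 62 mm high; origin at the centre of its underside
- magenta_bottle: bystander, leave it: small reagent bottle with a white cap and magenta label, 37 mm across, 69 mm high; origin at the centre of its underside
- mortar: bystander, leave it: white porcelain mortar, 94 mm across, 55 mm high; origin at the centre of its underside
- beaker: bystander, leave it: glass beaker with tan sample, 79 mm across, 85 mm high; origin at the centre of its underside
- tape: bystander, leave it: roll of brown tape lying flat, 93 mm across, 48 mm high; origin at the centre of its underside
Things that resemble listed ones, but are neither listed nor needed, are in the scene too. What is shaped like the bottle but pink is not meant. Of the things that look like the coaster, the larger one is meant.

How it is judged:
By the outcome, as a careful person would: the job done as asked, in the order asked, and still so for the second after the job is handed in, with the robot touching nothing.
It also fails if it takes over 61 s, if anything falls off the work surface, if the arm or the gripper's body presses on something with over 40 N, if the wrist force passes 120 N, or if a joint passes its speed limit or range.

ROBOT

A 6-joint arm with a two-finger parallel gripper is mounted at the origin on a cart in front of the work surface, level with it; the furniture and walls round the work are solid. World frame = base frame: x ahead of the robot, y to its left, z up, the work surface at z = 0. Lengths are in mm, angles in rad, forces in N, time in s.
With the tool pointing down it reaches from about 350 to 725 mm from the base axis. Payload 6 kg.
Tool frame: the origin (TCP) lies at the centre of the arm's flange, where the gripper is bolted on; the fingertips stand 173 mm ahead of it and the grasp point (between the pads) lies 155 mm ahead of it; z points along the fingers, y is the line along which they close (so a half turn about z gives the same grasp; the last joint's range is limited). The gripper opens to 85 mm and grips with 20 to 120 N. Pads are 22 mm wide; open, the fingers measure 114 mm over their backs; the gripper's body (76 mm by 85 mm) begins 54 mm behind the grasp point. The pads swing forward as they close: fully open they stand 13 mm farther back than shut.
Start: joints at [-0.937, 0.04, 0.085, 0, -1.615, -0.334], TCP at [177.217, -573.226, 404.661] pointing down, gripper open.
Joint ranges: [-2.56, 2.56], [-1.29, 2.01], [-1.08, 1.49], [-3.29, 1.98], [-2.81, -0.18], [-2.99, 2.99]. Speed limits (rad/s): [2.57, 2.57, 3.01, 3.14, 3.14, 3.14].

INTERFACE

Orientations are given as [roll, pitch, yaw] about the fixed x, y, z axes, in that order (R = Rz(yaw) Ry(pitch) Rx(roll)).
In Python, from workcell import ctrl gives the robot as it stands. The module is installed in compiled form; this text tells all that it offers.
- The arm moves only by the tool move_arm, never from a script. Its argument "motion" is a list of rows, each a list of 2 entries, a list of its own where there are three numbers: the shift along the world's x, y, z in m, then the turn about the world's z in degrees. A call has 1 to 10 rows; each row shifts and turns the commanded pose from where the row before left it; what a row does not reach is not made up. A row lasts 1/12 s, in which the tool goes at most 41.7 mm and 7.16 degrees, less where a joint would pass 70% of its speed; a pose out of reach is approached as far as the arm can. A call with a gripper value outside its range is refused whole. "gripper" is the closure in counts, from 0 (fully open) to 255 (shut), set as the call begins (left out, the last holds). The fingers move at their own pace and stop on an object; the grip force is fixed at half the most. Time passes only in rows, so rows that do not move let the fingers close. It gives the time, the measured TCP pose, the force, the opening and the grip force at its end, in the units of the state.
- ctrl.observe(): the state, without advancing time (a new reading comes with each control period).
- ctrl.grab_frame(name): name is "scene" or "top" or "wrist"; returns a dict with "image" (400x640x3 uint8, red, green, blue), "fx", "fy", "cx", "cy" (pixels), "k1" (the pictures are not rectified: a ray, as slopes to the right and down, at radius r is drawn at 1 + k1 r^2 times it, then the intrinsics apply), "R" (3x3) and "t" (3): a world point X has camera coordinates R X + t. Camera axes: x right, y down, z forward; pixel columns grow to the right and rows downward; lengths in mm; the calibration is good to about 2 mm. A picture is of the moment at which its call begins. There is no depth.
- ctrl.close_job(): hands the job in; it is judged then, once.
The state is a dict: "clock": time; "joints": joint angles; "dq": joint speeds; "joint_torque": joint torques, N m; "tcp_pos": TCP position; "eef_rot": TCP orientation; "contact_force": force on the tool from outside, world axes, zero at the start; "torque": the same for the moment, N m; "finger_gap": finger opening in mm; "grip_force": force on a finger pad.
Only numpy, scipy, OpenCV 4.12 (cv2) and the standard library are available. Lean on these libraries where they do the work, as an engineer would, in place of code of your own. Each camera call takes 0.05 s, during which the arm holds its last target. There are 200 camera calls.

## Working session

There is one attempt and no reset: what is moved stays moved. The work goes in short steps, Python scripts to look and compute and a tool call to move; the robot and the scene stay as the last step left them, time stands still between calls to the robot, and variables do not carry over. Pictures are saved under pics/ and viewed, at most 10 in all, crops included, and the job is handed in when it is done.

Besides the shell and the picture viewer there is one more tool, called by a JSON object that holds its "op" and its "data", one argument or row to a line. move_arm: Moves the arm, as the interface text tells. Its arguments: {"type":"object","properties":{"motion":{"type":"array"},"gripper":{"type":"number"}},"required":["motion"]}

```bash
mkdir -p pics; cat > h.py <<'E'
import numpy as np, cv2, pickle
from workcell import ctrl
def grab(n,save):
    f=ctrl.grab_frame(n); cv2.imwrite(f'pics/{save}.png',f['image'][:,:,::-1]); pickle.dump(f,open(f'pics/{save}.pkl','wb')); return f
def load(s): return pickle.load(open(f'pics/{s}.pkl','rb'))
def ray(f,uv):
    K=np.array([[f['fx'],0,f['cx']],[0,f['fy'],f['cy']],[0,0,1.]])
    p=cv2.undistortPoints(np.array(uv,float).reshape(-1,1,2),K,np.array([f['k1'],0,0,0.])).reshape(-1,2)
    R=np.array(f['R']);t=np.array(f['t'])
    return -R.T@t,(R.T@np.c_[p,np.ones(len(p))].T).T
def onplane(f,uv,z):
    c,d=ray(f,uv); return c+d*((z-c[2])/d[:,2])[:,None]
def proj(f,X):
    K=np.array([[f['fx'],0,f['cx']],[0,f['fy'],f['cy']],[0,0,1.]])
    return cv2.projectPoints(np.array(X,float).reshape(-1,1,3),cv2.Rodrigues(np.array(f['R']))[0],np.array(f['t'],float),K,np.array([f['k1'],0,0,0.]))[0].reshape(-1,2)
E
python3 - <<'E'
from h import *
a=grab('top','top0');b=grab('scene','scene0')
for f in(a,b): print(np.round(-np.array(f['R']).T@np.array(f['t'])),f['k1'],f['fx'])
print(ctrl.observe())
E
```

```text
[ 267.   42. 1499.] -0.018391205672145344 486.6635318635072
[-264.  660.  759.] -0.06618247072650632 420.8504298444338
{'clock': 0.1, 'joints': array([-9.37328527e-01,  4.07895455e-02,  8.39003550e-02, -3.73172284e-04,
       -1.61546247e+00, -3.33716193e-01]), 'dq': array([ 0.00120079, -0.00121586,  0.00242992,  0.00266812, -0.00128879,
        0.00102188]), 'joint_torque': array([-4.86456280e-03, -3.69344509e+01,  3.48281372e+01,  6.95171043e+00,
       -4.55729052e-03,  1.28925073e-06]), 'tcp_pos': array([ 177.26655542, -573.21128689,  403.75827123]), 'eef_rot': array([ 3.14000101e+00, -1.57199383e-04, -2.84182455e+00]), 'contact_force': array([0.41656718, 0.33612359, 0.02865904]), 'torque': array([-0.00848798, -0.00770042, -0.03277191]), 'grip_force': 0.0, 'finger_gap': 85.31583315879102}
```

View pics/top0.png

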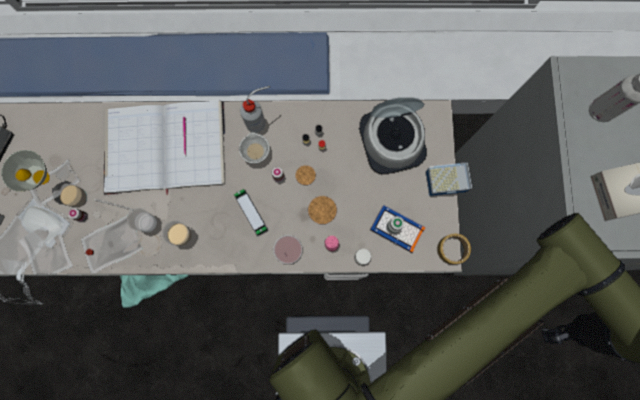

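View pics/scene0.png

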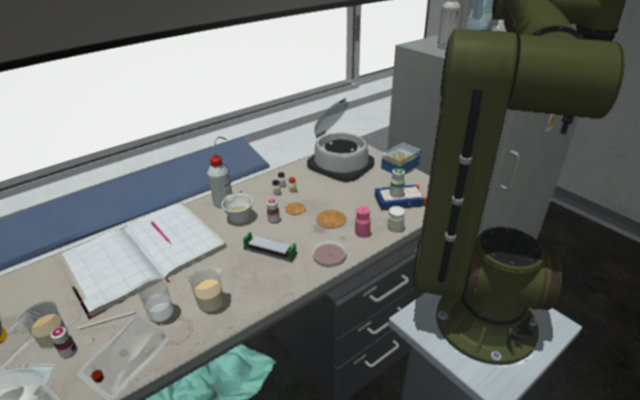

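The top view shows the tray at (397,229) with its orange end lower right, and the bottle at about (395,226). The larger coaster is at (322,210). The stage is at (251,212) with green stops at its ends, and the arm is clear of all of these.

```bash
python3 - <<'E'
from h import *
f=load('top0'); hsv=cv2.cvtColor(f['image'],cv2.COLOR_RGB2HSV)
def m(lo,hi,box):
    k=cv2.inRange(hsv,np.array(lo),np.array(hi)); z=np.zeros_like(k);x0,y0,x1,y1=box; z[y0:y1,x0:x1]=k[y0:y1,x0:x1]; return z
def pts(k): return np.argwhere(k)[:,::-1].astype(float)+0
b=pts(m((105,120,40),(125,255,255),(365,195,430,260))); o=pts(m((5,150,120),(20,255,255),(405,220,430,260)))
print('n',len(b),len(o))
W=onplane(f,np.r_[b,o],28)[:,:2]; r=cv2.minAreaRect(W.astype(np.float32)); print('tray',r, 'orange',onplane(f,[o.mean(0)],20), 'box',cv2.boxPoints(r))
g=pts(m((40,80,20),(85,255,255),(225,180,280,245))); W=onplane(f,g,33)[:,:2]
lab=W[:,0]>W[:,0].mean(); a,c=W[lab].mean(0),W[~lab].mean(0); print('stage',len(g),a,c,(a+c)/2,np.hypot(*(a-c)),np.degrees(np.arctan2(*(a-c)[::-1])))
print('rect',cv2.minAreaRect(W.astype(np.float32)))
for n,box in(('big',(300,190,345,230)),('small',(290,160,320,190))):
    k=pts(m((5,90,80),(20,255,255),box)); print(n,len(k),cv2.minEnclosingCircle(onplane(f,k,4)[:,:2].astype(np.float32)),onplane(f,k,4).mean(0))
gb=pts(m((40,60,20),(85,255,255),(380,205,415,245))); print('band',len(gb),onplane(f,gb,70).mean(0))
print('others', {n:onplane(f,[p],z)[0].round() for n,p,z in(('pinkbot',(332,243),80),('jar',(363,257),62),('tape',(455,249),48),('dish',(289,249),15),('magenta',(278,174),69),('mortar',(255,150),55),('cooker',(395,135),100),('box',(450,180),50))})
E
```

```text
n 324 63
tray ((458.69830322265625, -203.37615966796875), (143.04844665527344, 85.41050720214844), 60.65816116333008) orange [[ 425.14543942 -261.88542933   20.        ]] box [[ 386.42337 -244.79826]
 [ 460.87674 -286.65106]
 [ 530.97327 -161.95406]
 [ 456.51987 -120.10126]]
stage 84 [570.47432019 278.48376272] [455.54104012 212.37217556] [513.00768016 245.42796914] 132.59110386836147 29.908248801624733
rect ((512.3567504882812, 245.75796508789062), (146.10523986816406, 33.54862976074219), 30.340045928955078)
big 609 ((522.5170288085938, 26.135324478149414), 43.76958465576172) [522.12936452  26.22214506   4.        ]
small 298 ((634.0175170898438, 78.48646545410156), 31.34515953063965) [633.76051277  78.28348399   4.        ]
band 40 [ 470.62754171 -196.4669183    70.        ]
others {'pinkbot': array([410.,  -2.,  80.]), 'jar': array([370., -93.,  62.]), 'tape': array([ 392., -370.,   48.]), 'dish': array([399., 128.,  15.]), 'magenta': array([621., 159.,  69.]), 'mortar': array([701., 231.,  55.]), 'cooker': array([ 732., -194.,  100.]), 'box': array([ 604., -366.,   50.])}
```

{"op": "move_arm", "data": {
  "motion": [
    [[0.024,0.031,0],5],
    [[0.024,0.031,0],5],
    [[0.024,0.031,0],5],
    [[0.024,0.031,0],5],
    [[0.024,0.031,0],5],
    [[0.024,0.031,0],5],
    [[0.024,0.031,0],5],
    [[0.024,0.031,0],5],
    [[0.024,0.031,0],3.3],
    [[0.024,0.031,0],0]
  ],
  "gripper": 0
}}

```text
clock: 0.93
tcp_pos: [417.9, -261.4, 404.5]
eef_rot: [3.141, 0.0, -2.083]
contact_force: [0.1, -1.3, -0.2]
finger_gap: 85.1
grip_force: 0.0
```

{"op": "move_arm", "data": {
  "motion": [
    [[0.02,0.03,0],0],
    [[0.02,0.03,0],0],
    [[0,0,0],0],
    [[0,0,0],0]
  ]
}}

```text
clock: 1.27
tcp_pos: [458.0, -201.7, 403.9]
eef_rot: [3.14, -0.0, -2.083]
contact_force: [0.4, -0.7, 0.4]
finger_gap: 85.3
grip_force: 0.0
```

```bash
python3 - <<'E'
from h import *
f=grab('wrist','w1'); print(np.round(-np.array(f['R']).T@np.array(f['t'])),np.round(f['R'],3),f['fx']); s=ctrl.observe(); print(s['clock'],s['tcp_pos'],s['eef_rot'])
E
```

```text
[ 425. -260.  372.] [[-0.871  0.491  0.003]
 [ 0.474  0.84   0.265]
 [ 0.128  0.232 -0.964]] 359.2999838893591
1.3167 [ 457.49707484 -202.63517453  404.24668934] [ 3.14064643e+00 -4.09553828e-04 -2.08433290e+00]
```

View pics/w1.png

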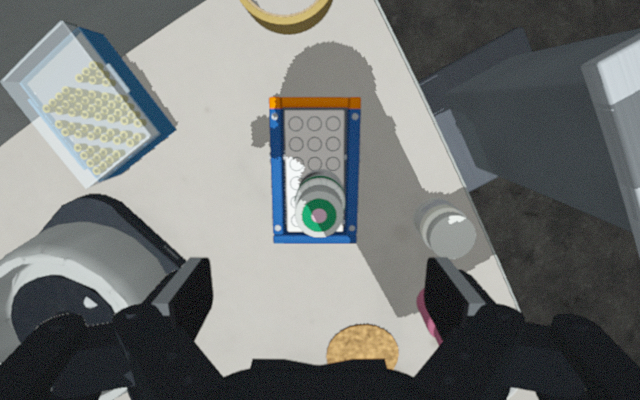

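The wrist view shows the tray in the middle with its orange end at the top (315,102) and its plain end at (315,238). The bottle's cap top, a green ring, is at (319,216), and the coaster is at (362,350).

```bash
python3 - <<'E'
from h import *
f=load('w1'); hsv=cv2.cvtColor(f['image'],cv2.COLOR_RGB2HSV)
k=cv2.inRange(hsv,(60,100,60),(95,255,255)); k[:160]=0;k[250:]=0;k[:,:280]=0;k[:,360:]=0
p=np.argwhere(k)[:,::-1].astype(float); (c,r)=cv2.minEnclosingCircle(p.astype(np.float32)); print(len(p),c,r)
W=onplane(f,p,116)[:,:2]; print('top',cv2.minEnclosingCircle(W.astype(np.float32)))
k=cv2.inRange(hsv,(105,120,40),(125,255,255))|cv2.inRange(hsv,(8,180,120),(20,255,255)); z=k*0; z[92:250,262:368]=k[92:250,262:368]
n,l,s,_=cv2.connectedComponentsWithStats(z); i=1+np.argmax(s[1:,4]); p=np.argwhere(z>0)[:,::-1].astype(float)
r=cv2.minAreaRect(onplane(f,p,30)[:,:2].astype(np.float32)); print(r)
kc=cv2.inRange(hsv,(5,90,80),(20,255,255)); kc[:310]=0; kc[:,:320]=0; kc[:,405:]=0; p=np.argwhere(kc)[:,::-1].astype(float); W=onplane(f,p,4); print('coaster',W.min(0),W.max(0))
# tray axis coords of the bottle top
E
```

```text
671 (319.017578125, 203.18844604492188) 27.478649139404297
top ((459.0123291015625, -197.60610961914062), 21.05565643310547)
((459.2066955566406, -205.3807373046875), (142.35391235351562, 83.64620971679688), 60.506263732910156)
coaster [478.6675019  -20.88987791   4.        ] [564.04287668  61.0261563    4.        ]
```

```bash
python3 - <<'E'
from h import *
f=load('w1'); t=load('top0')
X=onplane(f,[(319,216)],116); print(X, 'top reproj',proj(t,X),proj(t,[[472,-180,60]]))
u=np.array([.492,.870]);v=np.array([-.87,.492]); d=X[0,:2]-np.array([459,-204.4]); print(d@u,d@v)
p=onplane(f,[(299,216),(342,216)],116); print('dia',np.hypot(*(p[0]-p[1])[:2]), np.hypot(*np.diff(onplane(f,[(299,206),(346,206)],92),axis=0)[0,:2]))
E
```

```text
[[ 463.6908656 -189.353732   116.       ]] top reproj [[397.49589286 222.57875585]] [[391.2460043  222.50707766]]
15.398159034411908 3.3217107885626564
dia 32.09942144523223 38.08255197902544
```

```bash
python3 - <<'E'
import cv2
i=cv2.imread('pics/w1.png')[150:250,260:380]; cv2.imwrite('pics/c1.png',cv2.resize(i,None,fx=5,fy=5,interpolation=cv2.INTER_CUBIC))
E
```

```text
(no output)
```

View pics/c1.png

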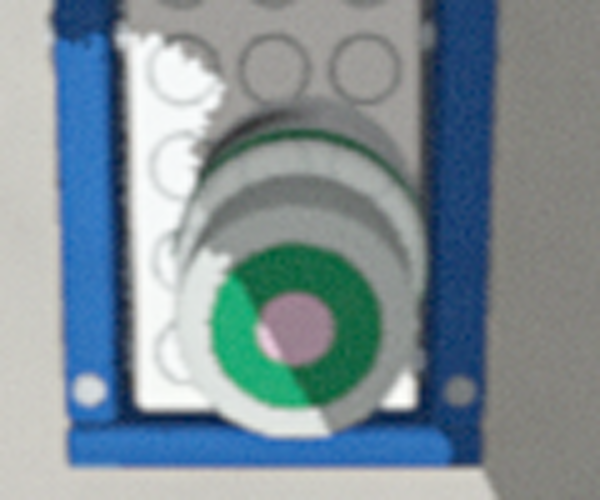

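The crop shows the cap circle centred at crop (295,322), which is full pixel (319,214.5), about 47 px wide. That gives 35 mm at z=116, so the fix is consistent. The bottle is at about (463,-190).

{"op": "move_arm", "data": {
  "motion": [
    [[0.003,0.006,-0.03],0],
    [[0.0025,0.006,-0.03],0],
    [[0,0,-0.03],0],
    [[0,0,-0.03],0],
    [[0,0,-0.03],0],
    [[0,0,-0.029],0],
    [[0,0,0],0],
    [[0,0,0],0]
  ]
}}

```text
clock: 1.98
tcp_pos: [461.9, -192.2, 225.1]
eef_rot: [3.139, -0.002, -2.088]
contact_force: [0.9, -0.5, 0.6]
finger_gap: 85.4
grip_force: 0.0
```

```bash
python3 - <<'E'
from h import *
f=load('w1'); print(proj(f,[[463-.492*21.5,-190.5-.87*21.5,30],[463-.492*21.5,-190.5-.87*21.5,92]]))
grab('wrist','w2')
E
```

```text
[[318.64875544 166.34183483]
 [318.96757837 179.45208162]]
```

View pics/w2.png

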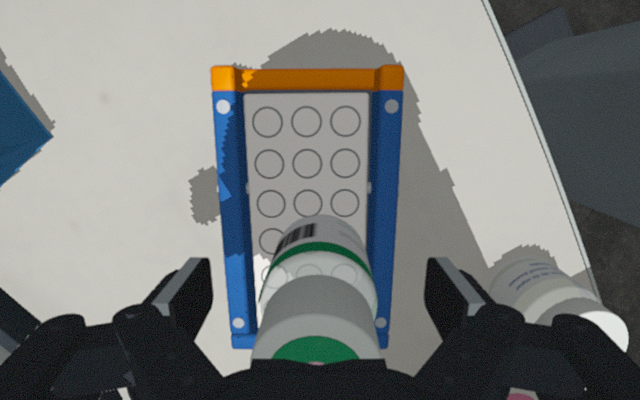

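The bottle sits midway between the pads (212 and 427, bottle centre about 320). The tray and plate are clear below. Closing with a small forward correction.

{"op": "move_arm", "data": {
  "motion": [
    [[0.001,0.002,0],0],
    [[0,0,0],0],
    [[0,0,0],0],
    [[0,0,0],0],
    [[0,0,0],0],
    [[0,0,0],0],
    [[0,0,0],0],
    [[0,0,0],0]
  ],
  "gripper": 255
}}

```text
clock: 2.7
tcp_pos: [464.1, -189.2, 227.2]
eef_rot: [-3.14, 0.0, -2.086]
contact_force: [-0.7, 2.1, 6.5]
finger_gap: 40.8
grip_force: 60.4
```

{"op": "move_arm", "data": {
  "motion": [
    [[0,0,0.008],0],
    [[0,0,0.015],0],
    [[0,0,0.02],0],
    [[0.002,0.007,0.015],0],
    [[0.005,0.018,0],0],
    [[0.008,0.03,0],0],
    [[0.009,0.034,0],0],
    [[0.009,0.034,0],0],
    [[0.009,0.034,0],0],
    [[0.008,0.03,0],0]
  ]
}}

```text
clock: 3.53
tcp_pos: [513.8, -0.3, 284.0]
eef_rot: [3.142, 0.0, -2.086]
contact_force: [0.6, -0.5, -0.1]
finger_gap: 41.1
grip_force: 60.6
```

{"op": "move_arm", "data": {
  "motion": [
    [[0.005,0.018,0],0],
    [[0.003,0.01,0],0],
    [[0,0,-0.02],0],
    [[0,0,-0.03],0],
    [[0,0,-0.015],0],
    [[0,0,0],0],
    [[0,0,0],0]
  ]
}}

```text
clock: 4.12
tcp_pos: [521.6, 25.3, 218.6]
eef_rot: [3.141, -0.002, -2.086]
contact_force: [0.9, 0.3, 0.7]
finger_gap: 40.6
grip_force: 60.7
```

```bash
python3 - <<'E'
from h import *
grab('wrist','w3');grab('scene','s3')
i=cv2.imread('pics/w3.png'); j=cv2.imread('pics/s3.png')[120:280,230:450]; cv2.imwrite('pics/c3.png',np.vstack([cv2.resize(i,(448,280)),cv2.resize(j,(448,320))]))
E
```

```text
(no output)
```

View pics/c3.png

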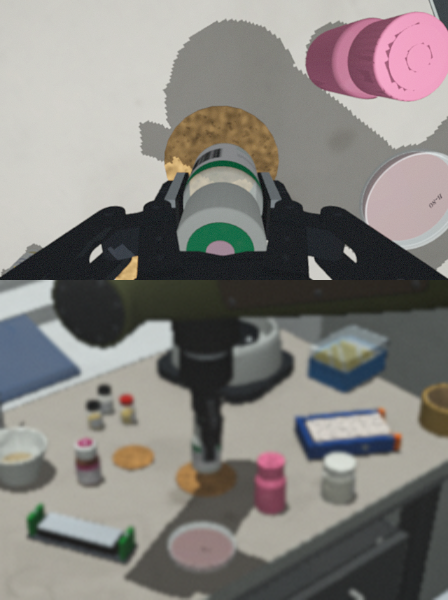

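The bottle is held upright with its base above the coaster, roughly centred in both views. Now lowering it.

{"op": "move_arm", "data": {
  "motion": [
    [[0,0,-0.006],0],
    [[0,0,-0.005],0],
    [[0,0,-0.003],0],
    [[0,0,-0.001],0],
    [[0,0,0],0]
  ]
}}

```text
clock: 4.63
tcp_pos: [521.6, 25.7, 203.3]
eef_rot: [3.141, -0.001, -2.086]
contact_force: [-0.2, -0.2, -0.1]
finger_gap: 40.9
grip_force: 60.7
```

{"op": "move_arm", "data": {
  "motion": [
    [[0,0,-0.001],0],
    [[0,0,-0.001],0],
    [[0,0,0],0]
  ]
}}

```text
clock: 4.88
tcp_pos: [521.7, 25.8, 201.6]
eef_rot: [3.141, -0.0, -2.086]
contact_force: [-0.4, -0.2, -0.9]
finger_gap: 41.4
grip_force: 60.7
```

{"op": "move_arm", "data": {
  "motion": [
    [[0,0,-0.001],0],
    [[0,0,0],0]
  ]
}}

```text
clock: 5.05
tcp_pos: [521.9, 25.8, 201.4]
eef_rot: [-3.141, 0.0, -2.086]
contact_force: [-1.9, -0.1, 3.5]
finger_gap: 40.9
grip_force: 61.0
```

{"op": "move_arm", "data": {
  "motion": [
    [[0,0,-0.001],0],
    [[0,0,0],0]
  ]
}}

```text
clock: 5.22
tcp_pos: [522.0, 25.8, 201.3]
eef_rot: [-3.14, 0.0, -2.086]
contact_force: [-3.5, 0.5, 8.3]
finger_gap: 41.2
grip_force: 61.6
```

{"op": "move_arm", "data": {
  "motion": [
    [[0,0,0.0015],0],
    [[0,0,0],0]
  ]
}}

```text
clock: 5.38
tcp_pos: [521.8, 25.8, 201.4]
eef_rot: [-3.141, 0.001, -2.086]
contact_force: [0.2, -0.1, 0.1]
finger_gap: 41.0
grip_force: 60.9
```

{"op": "move_arm", "data": {
  "motion": [
    [[0,0,0],0],
    [[0,0,0],0],
    [[0,0,0],0],
    [[0,0,0],0],
    [[0,0,0],0],
    [[0,0,0],0]
  ],
  "gripper": 0
}}

```text
clock: 5.88
tcp_pos: [521.7, 25.8, 201.1]
eef_rot: [3.141, -0.0, -2.086]
contact_force: [-0.8, -0.6, 0.5]
finger_gap: 85.5
grip_force: 0.0
```

{"op": "move_arm", "data": {
  "motion": [
    [[0,0,0.01],0],
    [[0,0,0.02],0],
    [[0,0,0.03],0],
    [[0,0,0.04],0],
    [[0,0,0.03],0]
  ]
}}

```text
clock: 6.3
tcp_pos: [521.6, 25.5, 335.0]
eef_rot: [-3.139, 0.001, -2.086]
contact_force: [0.7, 1.1, 1.4]
finger_gap: 85.5
grip_force: 0.0
```

```bash
python3 - <<'E'
from h import *
grab('wrist','w4');grab('scene','s4')
i=cv2.imread('pics/w4.png'); j=cv2.imread('pics/s4.png')[120:280,230:450]; cv2.imwrite('pics/c4.png',np.vstack([cv2.resize(i,(448,280)),cv2.resize(j,(448,320))]))
E
```

```text
(no output)
```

View pics/c4.png

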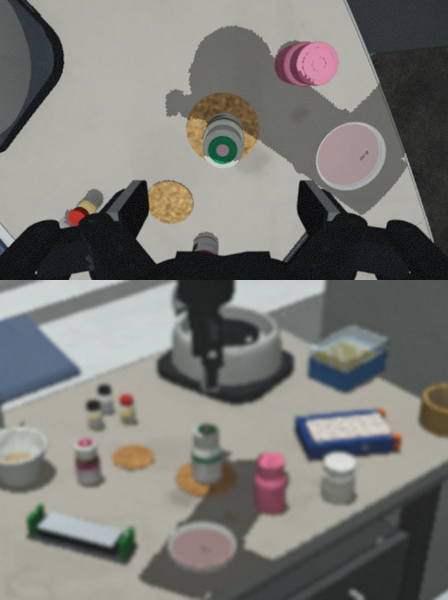

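The bottle stands upright on the larger coaster in both views. Next I shut the gripper and go over the press end (tray x = -55 mm).

{"op": "move_arm", "data": {
  "motion": [
    [[-0.011,-0.034,0],0],
    [[-0.011,-0.035,0],0],
    [[-0.011,-0.035,0],0],
    [[-0.011,-0.035,0],0],
    [[-0.011,-0.035,0],0],
    [[-0.011,-0.035,0],0],
    [[-0.012,-0.035,0],0],
    [[-0.012,-0.034,0],0],
    [[0,0,-0.035],0],
    [[0,0,-0.035],0]
  ],
  "gripper": 255
}}

```text
clock: 7.23
tcp_pos: [431.3, -254.3, 262.8]
eef_rot: [-3.136, 0.001, -2.09]
contact_force: [1.2, -0.4, -1.9]
finger_gap: -0.2
grip_force: 0.0
```

{"op": "move_arm", "data": {
  "motion": [
    [[0,0,-0.03],0],
    [[0,0,-0.02],0],
    [[0,0,0],0],
    [[0,0,0],0]
  ]
}}

```text
clock: 7.57
tcp_pos: [431.5, -252.3, 211.2]
eef_rot: [3.14, -0.001, -2.086]
contact_force: [-0.3, -0.2, 2.1]
finger_gap: -0.0
grip_force: 0.0
```

```bash
python3 - <<'E'
from h import *
grab('wrist','w5'); print(ctrl.observe()['tcp_pos'])
E
```

```text
[ 432.1540922  -252.43044582  212.74928814]
```

View pics/w5.png

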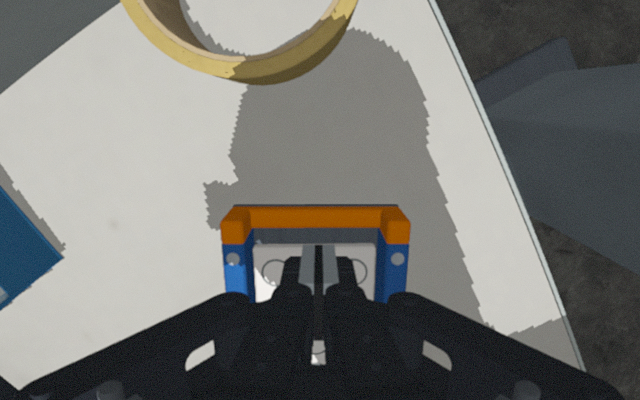

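The closed tips are at (318,250), just over the plate's press end (edge at row 245) and centred between the tray walls. Pressing now.

{"op": "move_arm", "data": {
  "motion": [
    [[0,0,-0.004],0],
    [[0,0,-0.004],0],
    [[0,0,-0.003],0],
    [[0,0,-0.002],0],
    [[0,0,0],0]
  ]
}}

```text
clock: 8.03
tcp_pos: [432.0, -252.6, 198.9]
eef_rot: [-3.14, -0.001, -2.086]
contact_force: [0.1, -2.7, 3.8]
finger_gap: 0.1
grip_force: 1.8
```

{"op": "move_arm", "data": {
  "motion": [
    [[0,0,-0.003],0],
    [[0,0,-0.002],0],
    [[0,0,0],0]
  ]
}}

```text
clock: 8.28
tcp_pos: [431.7, -252.4, 193.1]
eef_rot: [-3.141, -0.0, -2.086]
contact_force: [-0.4, -3.5, 3.8]
finger_gap: 0.1
grip_force: 1.9
```

{"op": "move_arm", "data": {
  "motion": [
    [[0,0,-0.002],0],
    [[0,0,0],0]
  ]
}}

```text
clock: 8.45
tcp_pos: [431.7, -252.5, 191.4]
eef_rot: [-3.141, -0.001, -2.086]
contact_force: [-1.0, -3.3, 7.7]
finger_gap: -0.2
grip_force: 4.1
```

{"op": "move_arm", "data": {
  "motion": [
    [[0,0,-0.002],0],
    [[0,0,0],0]
  ]
}}

```text
clock: 8.62
tcp_pos: [431.6, -252.8, 190.0]
eef_rot: [-3.141, -0.002, -2.086]
contact_force: [-3.3, -5.1, 7.5]
finger_gap: -0.2
grip_force: 4.9
```

{"op": "move_arm", "data": {
  "motion": [
    [[0,0,-0.002],0],
    [[0,0,0],0]
  ]
}}

```text
clock: 8.78
tcp_pos: [431.7, -252.9, 189.6]
eef_rot: [-3.141, -0.002, -2.086]
contact_force: [-8.2, -2.7, 17.1]
finger_gap: 0.0
grip_force: 8.5
```

{"op": "move_arm", "data": {
  "motion": [
    [[0,0,-0.002],0],
    [[0,0,0],0]
  ]
}}

```text
clock: 8.95
tcp_pos: [432.0, -253.2, 189.2]
eef_rot: [-3.139, -0.003, -2.085]
contact_force: [-10.6, -2.2, 23.6]
finger_gap: 0.2
grip_force: 11.7
```

The force rose to 24 N with no further travel, so the stop is reached. Backing off and moving over the raised end.

{"op": "move_arm", "data": {
  "motion": [
    [[0,0,0.01],0],
    [[0,0,0.02],0],
    [[0,0,0.03],0],
    [[0,0,0.035],0],
    [[0.01,0.017,0.025],0],
    [[0.018,0.032,0],0],
    [[0.018,0.032,0],0],
    [[0,0,0],0],
    [[0,0,0],0]
  ],
  "gripper": 0
}}

```text
clock: 9.7
tcp_pos: [478.3, -169.2, 304.0]
eef_rot: [3.139, 0.001, -2.083]
contact_force: [-0.1, -0.8, -0.2]
finger_gap: 85.5
grip_force: 0.0
```

```bash
python3 - <<'E'
from h import *
f=grab('wrist','w6'); print(ctrl.observe()['tcp_pos'])
u=np.array([np.cos(np.radians(60.5)),np.sin(np.radians(60.5)),0]);v=np.array([-u[1],u[0],0]);c=np.array([459,-204.9,0])
h=20
P=[]
for px in(-60,60):
  for py in(-28,28):
    s=px+15; P.append(c+u*(-15+s*.939-10*.343)+v*py+np.array([0,0,20+s*.343+10*.939]))
q=proj(f,P); print(q.round(),np.round(P))
i=cv2.imread('pics/w6.png')
for a in q: cv2.circle(i,tuple(int(z) for z in a.round()),2,(0,0,255),-1)
cv2.imwrite('pics/c6.png',i)
E
```

```text
[ 477.84918529 -170.18097931  304.07541119]
[[275.  52.]
 [358.  53.]
 [272. 231.]
 [360. 231.]] [[ 453. -272.   14.]
 [ 405. -244.   14.]
 [ 509. -173.   55.]
 [ 460. -146.   55.]]
```

View pics/c6.png

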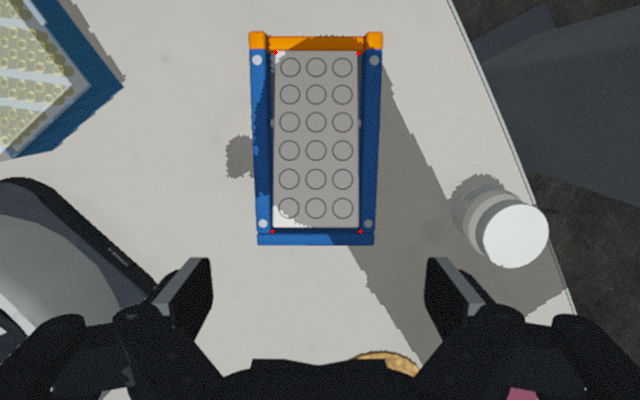

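The red predicted corners lie on the observed plate edges, the raised end at row 230 and columns 272–360. The plate widens toward its raised end while the tray narrows, so it is tipped and stays up. Now descending to grip it.

{"op": "move_arm", "data": {
  "motion": [
    [[0.001,-0.002,-0.03],0],
    [[0,0,-0.03],0],
    [[0,0,-0.025],0],
    [[0,0,-0.012],0],
    [[0,0,-0.004],0],
    [[0,0,0],0],
    [[0,0,0],0]
  ]
}}

```text
clock: 10.33
tcp_pos: [479.2, -173.6, 205.6]
eef_rot: [-3.14, 0.0, -2.086]
contact_force: [1.2, 0.1, 0.9]
finger_gap: 85.4
grip_force: 0.0
```

{"op": "move_arm", "data": {
  "motion": [
    [[0,0,0],0],
    [[0,0,0],0],
    [[0,0,0],0],
    [[0,0,0],0],
    [[0,0,0],0],
    [[0,0,0],0]
  ],
  "gripper": 255
}}

```text
clock: 10.83
tcp_pos: [478.9, -173.0, 205.2]
eef_rot: [-3.141, 0.001, -2.086]
contact_force: [-2.9, 3.9, 5.2]
finger_gap: 54.1
grip_force: 62.2
```

{"op": "move_arm", "data": {
  "motion": [
    [[0,0,0.005],0],
    [[0,0,0.01],0],
    [[0,0,0.015],0],
    [[0,0,0.02],0],
    [[0,0,0.03],0],
    [[0,0,0.03],0],
    [[0,0,0.02],0],
    [[0,0,0],0]
  ]
}}

```text
clock: 11.5
tcp_pos: [479.3, -173.8, 340.6]
eef_rot: [-3.133, 0.002, -2.086]
contact_force: [-0.1, -0.6, -0.2]
finger_gap: 54.3
grip_force: 63.3
```

```bash
python3 - <<'E'
from h import *
grab('wrist','w7'); print(ctrl.observe()['tcp_pos'])
E
```

```text
[ 479.05588965 -173.47284303  337.60134795]
```

View pics/w7.png

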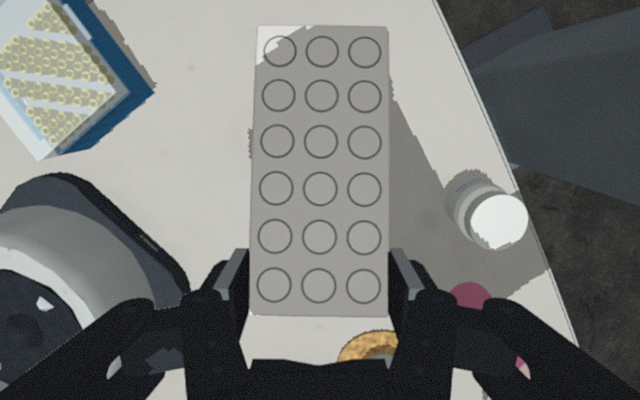

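The plate is held by its raised end with its low end toward the camera. The corners are at (258,26), (388,27), (389,317) and (248,316). I'll solve its pose from these.

```bash
cat >> h.py <<'E'
def platepose(f,corn,refine=True):
    K=np.array([[f['fx'],0,f['cx']],[0,f['fy'],f['cy']],[0,0,1.]])
    c=np.array(corn,np.float32).reshape(-1,1,2)
    if refine: c=cv2.cornerSubPix(cv2.cvtColor(f['image'],cv2.COLOR_RGB2GRAY),c,(3,3),(-1,-1),(3,40,.01))
    obj=np.array([[-60,28,6],[60,28,6],[60,-28,6],[-60,-28,6]],float)
    return c.reshape(-1,2),obj,K
E
python3 - <<'E'
from h import *
f=load('w7'); tcp=np.array([479.06,-173.47,337.6])
# order: low-left is -v side? left in image = -v (world (.87,-.49)), so low-left=(-60,-28)
c,_,K=platepose(f,[(258,26),(388,27),(389,317),(248,316)]); print(c)
obj=np.array([[-60,-28,6],[-60,28,6],[60,28,6],[60,-28,6]],float)
ok,rv,tv=cv2.solvePnP(obj,c.astype(float),K,np.array([f['k1'],0,0,0.]))
R=np.array(f['R']); Rw=R.T@cv2.Rodrigues(rv)[0]; o=R.T@(tv[:,0]-np.array(f['t']))
print('origin',o,'rel tcp',o-tcp); print('xaxis',Rw[:,0],'yaw',np.degrees(np.arctan2(Rw[1,0],Rw[0,0])),'tilt',np.degrees(np.arcsin(Rw[2,0])),'roll',np.degrees(Rw[2,1]))
g=Rw.T@(tcp-[0,0,150]-o); print('grasp in plate',g); print('reproj',proj(f,(Rw@obj.T).T+o)-c)
for p in obj: print((Rw@(p-[0,0,6])+o).round(1))
E
```

```text
[[257.68912   25.819134]
 [385.28027   25.929586]
 [389.7518   316.3891  ]
 [248.       316.      ]]
origin [ 459.62596766 -209.99704284  159.14019071] rel tcp [ -19.43403234  -36.52704284 -178.45980929]
xaxis [0.46677419 0.81060831 0.35360434] yaw 60.06528631299527 tilt 20.707931848741016 roll 0.12827304453229701
grasp in plate [48.74394112  1.41475209 11.99557823]
reproj [[-1.97464957  0.33664776]
 [ 1.60624753  0.78299105]
 [ 0.75292125 -0.00971021]
 [-0.41527192 -1.03163005]]
[ 455.9 -272.6  137.9]
[ 407.3 -244.7  138. ]
[ 463.4 -147.4  180.4]
[ 511.9 -175.3  180.3]
```

{"op": "move_arm", "data": {
  "motion": [
    [[0.006,0.016,0],-1.4],
    [[0.011,0.027,0],-3],
    [[0.014,0.033,0],-3.5],
    [[0.014,0.033,0],-3.5],
    [[0.014,0.033,0],-3.5],
    [[0.014,0.033,0],-3.5],
    [[0.014,0.033,0],-3.5],
    [[0.014,0.033,0],-3.5],
    [[0.014,0.033,0],-3],
    [[0.011,0.025,0],-2]
  ]
}}

```text
clock: 12.38
tcp_pos: [605.1, 128.2, 332.5]
eef_rot: [3.141, -0.002, -2.618]
contact_force: [0.6, -0.5, -0.6]
finger_gap: 54.3
grip_force: 63.2
```

{"op": "move_arm", "data": {
  "motion": [
    [[0.01,0.014,0],0],
    [[0,0,0],0],
    [[0,0,0],0],
    [[0,0,0],0]
  ]
}}

```text
clock: 12.72
tcp_pos: [614.5, 139.4, 333.2]
eef_rot: [3.141, -0.002, -2.617]
contact_force: [1.2, -0.1, -0.6]
finger_gap: 54.0
grip_force: 63.2
```

```bash
python3 - <<'E'
from h import *
f=grab('wrist','w8'); s=ctrl.observe(); print(s['tcp_pos'],np.degrees(s['eef_rot'][2]))
E
```

```text
[614.479888   139.12820868 333.68174422] -149.951941562975
```

View pics/w8.png

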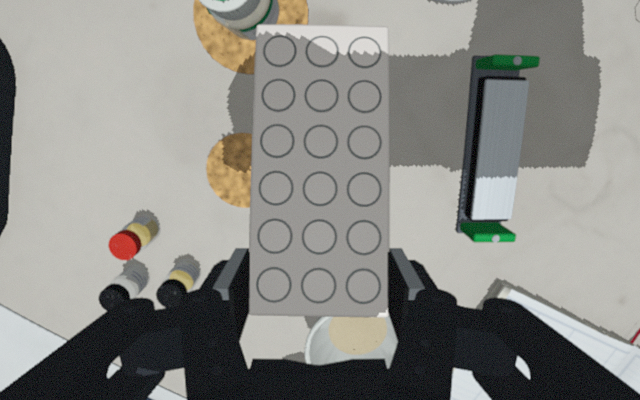

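The stage is clear of the held plate, on the right. Its aluminium top has corners at about (487,78), (528,79), (512,221) and (470,220), with green stops at (515,62) and (490,238). I have now viewed 11 pictures, one over the limit of 10, so I view no more and go by numbers only.

```bash
python3 - <<'E'
from h import *
f=load('w8'); hsv=cv2.cvtColor(f['image'],cv2.COLOR_RGB2HSV)
for lab,z in(('raw',0),('sub',1)):
    c=np.array([(487,78),(528,79),(512,221),(470,220)],np.float32)
    if z: c=cv2.cornerSubPix(cv2.cvtColor(f['image'],cv2.COLOR_RGB2GRAY),c.reshape(-1,1,2),(3,3),(-1,-1),(3,40,.01)).reshape(-1,2)
    P=onplane(f,c,26)[:,:2]; e=(P[2]+P[3]-P[0]-P[1])/2
    print(lab,c.tolist(),P.mean(0),'L',np.hypot(*e),'W',np.hypot(*(P[1]-P[0])),np.hypot(*(P[2]-P[3])),'yaw',np.degrees(np.arctan2(e[1],e[0])))
g=cv2.inRange(hsv,(50,120,30),(80,255,255)); g[:,:455]=0; g[:40]=0; g[260:]=0
n,l,s,ce=cv2.connectedComponentsWithStats(g); 
for i in range(1,n):
    if s[i,4]>50: print(s[i],onplane(f,[ce[i]],33))
p=np.argwhere(g)[:,::-1].astype(float); W=onplane(f,p,36)[:,:2].astype(np.float32); print(cv2.minAreaRect(W))
E
```

```text
raw [[487.0, 78.0], [528.0, 79.0], [512.0, 221.0], [470.0, 220.0]] [515.35226955 246.07885764] L 111.5043297974511 W 32.17944375594052 35.994027711592224 yaw 30.138692999371447
sub [[485.3673400878906, 78.63966369628906], [526.1090087890625, 78.96218872070312], [512.0, 221.0], [471.2117919921875, 218.81179809570312]] [515.47133009 245.62209754] L 110.75849610766896 W 31.892500551142653 35.13793655315273 yaw 31.076433554923277
[476  55  63  15 710] [[461.07947019 207.25146698  33.        ]]
[461 222  54  20 776] [[572.78670253 271.96275335  33.        ]]
((518.2005615234375, 239.9066619873047), (141.1341552734375, 46.516517639160156), 29.97527503967285)
```

{"op": "move_arm", "data": {
  "motion": [
    [[-0.012,0.026,0],0.5],
    [[-0.016,0.034,0],0],
    [[-0.016,0.034,0],0],
    [[-0.012,0.026,0],0],
    [[-0.005,0.011,-0.02],0],
    [[0,0,-0.03],0],
    [[0,0,-0.03],0],
    [[0,0,-0.015],0],
    [[0,0,0],0],
    [[0,0,0],0]
  ]
}}

```text
clock: 13.6
tcp_pos: [553.7, 269.9, 239.2]
eef_rot: [-3.141, -0.001, -2.609]
contact_force: [0.1, -0.6, 0.3]
finger_gap: 54.2
grip_force: 63.3
```

```bash
python3 - <<'E'
from h import *
f=grab('wrist','w9'); s=ctrl.observe(); print(s['tcp_pos'],np.degrees(s['eef_rot'][2]))
hsv=cv2.cvtColor(f['image'],cv2.COLOR_RGB2HSV); g=cv2.inRange(hsv,(50,120,30),(80,255,255))
n,l,st,ce=cv2.connectedComponentsWithStats(g)
for i in range(1,n):
    if st[i,4]>60: print(st[i],onplane(f,[ce[i]],33),)
# predicted low stop top-face corners from the stage estimate
c=np.array([515,246]);a=np.radians(30.2);u=np.array([np.cos(a),np.sin(a)]);v=np.array([-u[1],u[0]])
for X in(-64,-73):
  for Y in(-18,18): print(X,Y,proj(f,[[*(c+X*u+Y*v),36]]))
E
```

```text
[554.13778723 270.24655715 240.84028093] -149.45244066399144
[ 280    0   79   23 1553] [[460.06371805 215.06056167  33.        ]]
-64 -18 [[276.38602347   6.5825951 ]]
-64 18 [[358.37017474   7.01591294]]
-73 -18 [[276.09233713 -15.23643874]]
-73 18 [[358.85441341 -14.79366802]]
```

```bash
python3 - <<'E'
from h import *
f=load('w9'); c=np.array([515,246]);a=np.radians(30.2);u=np.array([np.cos(a),np.sin(a)]);v=np.array([-u[1],u[0]])
for z in(26,22,16):
  for Y in(-18,18): print(z,Y,proj(f,[[*(c-64*u+Y*v),z]]))
hsv=cv2.cvtColor(f['image'],cv2.COLOR_RGB2HSV); g=cv2.inRange(hsv,(50,120,30),(80,255,255))
for r in(0,4,8,12,16,20,22,24): x=np.flatnonzero(g[r,200:440])+200; print(r,x.min() if len(x) else 0,x.max() if len(x) else 0)
p=f['image'].astype(int)
for r in(22,24,26,28,30,34): print(r,p[r,[320,322]].tolist(), end=' ')
E
```

```text
26 -18 [[278.76894215  12.18829019]]
26 18 [[356.03728758  12.59625167]]
22 -18 [[279.6476159   14.25670743]]
22 18 [[355.17706643  14.65530927]]
16 -18 [[280.89437069  17.19286031]]
16 18 [[353.95649675  17.57817555]]
0 280 358
4 281 358
8 282 356
12 283 355
16 285 354
20 287 352
22 316 348
24 0 0
22 [[49, 83, 63], [43, 80, 61]] 24 [[139, 141, 142], [143, 142, 143]] 26 [[212, 209, 206], [208, 206, 202]] 28 [[216, 215, 212], [215, 213, 210]] 30 [[214, 212, 207], [215, 213, 210]] 34 [[213, 213, 209], [214, 213, 209]]
```

{"op": "move_arm", "data": {
  "motion": [
    [[-0.0015,0,-0.004],0],
    [[0,0,-0.004],0],
    [[0,0,-0.004],0],
    [[0,0,0],0]
  ]
}}

```text
clock: 13.98
tcp_pos: [552.0, 270.6, 226.5]
eef_rot: [3.141, -0.001, -2.608]
contact_force: [-0.8, -0.6, -1.3]
finger_gap: 54.0
grip_force: 63.3
```

{"op": "move_arm", "data": {
  "motion": [
    [[0,0,-0.003],0],
    [[0,0,-0.003],0],
    [[0,0,0],0]
  ]
}}

```text
clock: 14.23
tcp_pos: [552.4, 270.9, 221.4]
eef_rot: [-3.141, 0.001, -2.608]
contact_force: [0.4, 0.0, 2.3]
finger_gap: 54.0
grip_force: 63.4
```

{"op": "move_arm", "data": {
  "motion": [
    [[0,0,-0.003],0],
    [[0,0,-0.003],0],
    [[0,0,0],0]
  ]
}}

```text
clock: 14.48
tcp_pos: [552.4, 270.9, 215.6]
eef_rot: [-3.141, 0.001, -2.608]
contact_force: [0.7, 0.7, 4.5]
finger_gap: 54.3
grip_force: 63.3
```

{"op": "move_arm", "data": {
  "motion": [
    [[0,0,-0.003],0],
    [[0,0,-0.003],0],
    [[0,0,-0.003],0],
    [[0,0,-0.003],0],
    [[0,0,0],0]
  ]
}}

```text
clock: 14.9
tcp_pos: [552.1, 270.7, 202.4]
eef_rot: [3.142, -0.001, -2.608]
contact_force: [1.2, 1.5, 4.2]
finger_gap: 54.1
grip_force: 63.0
```

{"op": "move_arm", "data": {
  "motion": [
    [[0,0,-0.003],0],
    [[0,0,-0.003],0],
    [[0,0,-0.003],0],
    [[0,0,0],0]
  ]
}}

```text
clock: 15.23
tcp_pos: [552.1, 270.7, 193.3]
eef_rot: [3.141, -0.001, -2.608]
contact_force: [2.1, 1.1, 3.6]
finger_gap: 53.9
grip_force: 63.0
```

{"op": "move_arm", "data": {
  "motion": [
    [[0,0,-0.002],0],
    [[0,0,-0.002],0],
    [[0,0,0],0]
  ]
}}

```text
clock: 15.48
tcp_pos: [552.2, 270.8, 189.8]
eef_rot: [3.142, -0.0, -2.608]
contact_force: [1.4, 1.2, 3.8]
finger_gap: 54.3
grip_force: 63.1
```

{"op": "move_arm", "data": {
  "motion": [
    [[0,0,-0.001],0],
    [[0,0,0],0]
  ]
}}

```text
clock: 15.65
tcp_pos: [552.2, 270.9, 189.2]
eef_rot: [3.141, 0.0, -2.608]
contact_force: [1.5, 1.4, 4.0]
finger_gap: 54.3
grip_force: 63.0
```

{"op": "move_arm", "data": {
  "motion": [
    [[0,0,-0.001],0],
    [[0,0,0],0]
  ]
}}

```text
clock: 15.82
tcp_pos: [552.2, 270.9, 189.1]
eef_rot: [3.142, 0.0, -2.608]
contact_force: [-3.3, 0.5, 9.0]
finger_gap: 53.8
grip_force: 63.5
```

{"op": "move_arm", "data": {
  "motion": [
    [[0,0,-0.001],0],
    [[0,0,0],0]
  ]
}}

```text
clock: 15.98
tcp_pos: [552.2, 270.9, 189.0]
eef_rot: [-3.141, 0.0, -2.608]
contact_force: [-5.5, -0.1, 13.3]
finger_gap: 54.2
grip_force: 63.9
```

The plate went flat at the predicted height. Easing off, releasing and going up.

{"op": "move_arm", "data": {
  "motion": [
    [[0,0,0.002],0],
    [[0,0,0],0]
  ]
}}

```text
clock: 16.15
tcp_pos: [552.1, 270.8, 189.5]
eef_rot: [3.141, 0.0, -2.608]
contact_force: [0.9, 2.3, 3.9]
finger_gap: 54.0
grip_force: 63.0
```

{"op": "move_arm", "data": {
  "motion": [
    [[0,0,0],0],
    [[0,0,0],0],
    [[0,0,0],0],
    [[0,0,0],0],
    [[0,0,0],0]
  ],
  "gripper": 0
}}

```text
clock: 16.57
tcp_pos: [552.1, 270.6, 188.5]
eef_rot: [-3.142, -0.001, -2.608]
contact_force: [0.3, -0.1, -0.2]
finger_gap: 85.4
grip_force: 0.0
```

{"op": "move_arm", "data": {
  "motion": [
    [[0,0,0.01],0],
    [[0,0,0.03],0],
    [[0,0,0.04],0],
    [[0,0,0.04],0],
    [[0,0,0.03],0],
    [[0,0,0],0],
    [[0,0,0],0]
  ]
}}

```text
clock: 17.15
tcp_pos: [552.4, 270.8, 342.8]
eef_rot: [3.141, 0.006, -2.608]
contact_force: [-0.3, 0.6, -0.2]
finger_gap: 85.4
grip_force: 0.0
```

```bash
python3 - <<'E'
from h import *
f=grab('wrist','w10'); s=ctrl.observe(); print(s['tcp_pos'])
hsv=cv2.cvtColor(f['image'],cv2.COLOR_RGB2HSV); g=cv2.inRange(hsv,(50,120,30),(80,255,255))
n,l,st,ce=cv2.connectedComponentsWithStats(g)
for i in range(1,n):
    if st[i,4]>60: print('green',st[i],onplane(f,[ce[i]],36)[0])
c=np.array([513.8,246.1]);a=np.radians(30.2);u=np.array([np.cos(a),np.sin(a)]);v=np.array([-u[1],u[0]])
pc=proj(f,[[*(c+X*u+Y*v),32] for X,Y in((-60,-28),(-60,28),(60,28),(60,-28))]); print('pred corners',pc.round(1).tolist())
gray=cv2.cvtColor(f['image'],cv2.COLOR_RGB2GRAY); mid=pc.mean(0).astype(int)
# gradient edges along rows/cols through plate
for r in np.linspace(pc[0,1]+15,pc[2,1]-15,5).astype(int):
    d=np.abs(np.diff(cv2.GaussianBlur(gray,(3,3),0)[r].astype(int))); lo=int(pc[0,0]); hi=int(pc[1,0]); 
    print('row',r,lo-15+d[lo-15:lo+12].argmax(),hi-12+d[hi-12:hi+15].argmax())
def longest(rows):pass
for x in(290,300,320,340): print('col',x,np.flatnonzero(g[:,x])[[0,-1]] if g[:,x].any() else None, gray[int(pc[0,1])-14:int(pc[0,1])+8,x].tolist(), gray[int(pc[2,1])-8:int(pc[2,1])+14,x].tolist())
E
```

```text
[552.11786694 270.76655569 340.31302414]
green [ 44   0  26  18 160] [530.29086875  37.47847003  36.        ]
green [292  33  49  11 439] [456.62468557 213.20762692  36.        ]
green [294 204  43  18 672] [568.79045332 278.23698478  36.        ]
pred corners [[277.3, 47.6], [354.3, 48.1], [349.9, 206.4], [280.5, 206.0]]
row 62 284 349
row 94 281 354
row 126 282 353
row 159 282 347
row 191 283 351
col 290 None [168, 168, 164, 163, 168, 168, 162, 148, 111, 98, 96, 100, 115, 129, 130, 129, 131, 135, 133, 139, 120, 97] [217, 215, 217, 215, 197, 174, 169, 168, 170, 172, 171, 169, 171, 169, 171, 171, 168, 171, 171, 171, 170, 170]
col 300 [ 33 220] [89, 100, 104, 105, 107, 110, 101, 74, 51, 39, 37, 54, 102, 127, 133, 131, 131, 133, 130, 135, 133, 116] [218, 217, 217, 218, 199, 119, 40, 35, 45, 50, 38, 41, 46, 41, 44, 64, 84, 99, 112, 117, 111, 103]
col 320 [ 33 221] [82, 115, 138, 155, 161, 161, 152, 113, 70, 40, 33, 59, 106, 128, 134, 131, 134, 133, 137, 129, 91, 97] [218, 216, 216, 217, 201, 120, 38, 42, 45, 38, 46, 43, 48, 35, 38, 59, 74, 94, 116, 121, 119, 115]
col 340 [35 42] [131, 102, 67, 46, 54, 49, 54, 57, 50, 53, 47, 61, 103, 124, 131, 136, 135, 135, 135, 131, 105, 99] [216, 216, 217, 215, 196, 175, 167, 170, 169, 172, 168, 166, 171, 169, 169, 169, 167, 169, 171, 170, 169, 170]
```

```bash
python3 - <<'E'
from h import *
f=load('w10'); A=onplane(f,[(316.5,40),(315.5,212.5)],36)[:,:2]; B=onplane(f,[(317,45),(317,203)],32)[:,:2]
u=(A[1]-A[0])/np.linalg.norm(A[1]-A[0]); o=A[0]
print('stops',(A-o)@u,'plate',(B-o)@u, 'lateral',(B-o)@np.array([-u[1],u[0]]))
t=grab('top','top1'); hsv=cv2.cvtColor(t['image'],cv2.COLOR_RGB2HSV)
k=cv2.inRange(hsv,(40,80,20),(85,255,255)); k[:190]=0;k[230:]=0;k[:,:305]=0;k[:,340:]=0
p=np.argwhere(k)[:,::-1].astype(float); print('bottle top',len(p), onplane(t,p,90).mean(0) if len(p) else None)
g=grab('scene','s10'); cc=proj(g,[[522,26,90],[522,26,4],[522,26,40]]);print(cc); x,y=cc[2].astype(int); hs=cv2.cvtColor(g['image'],cv2.COLOR_RGB2HSV); m=cv2.inRange(hs,(40,60,20),(90,255,255)); q=np.argwhere(m[y-40:y+40,x-20:x+20]); print(len(q),q.mean(0)+[y-40,x-20],q.min(0)+[y-40,x-20],q.max(0)+[y-40,x-20])
E
```

```text
stops [  0.        128.7650465] plate [  2.81293137 121.99717093] lateral [0.37383745 1.15353839]
bottle top 35 [522.28643631  25.46194037  90.        ]
[[330.46956643 193.82054462]
 [330.55943498 217.76719358]
 [330.52327495 207.97608546]]
40 [202.625 330.925] [193 325] [211 336]
```

```bash
python3 -c "
from h import *
print(ctrl.close_job())"
```

```text
the job is handed in; nothing more can be done
None
```

I handed the job in at about 17 s: by camera measurement the bottle stands upright on the larger coaster and the plate lies flat between the stage's stops, within about 1 mm of centre; I viewed 11 pictures, one over the limit of 10.

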